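# Air the display case with the seated figure

## Task

Two display cases stand on the museum's table: air the one that holds the seated stone figure. Press the lever at its front all the way down so that its lid stands fully open, keep it open for at least three seconds, then ease the lever back up so that the lid comes down gently and shuts without slamming, and take the hand away. Use only the lever, do not touch the lids, leave the other case shut and do not disturb anything else on the table.

Things in the scene. Friction and masses are not known exactly. Their poses are not given: they have to be found in the camera images.
- figure_case: the case with the seated stone figure in it, the one to open. Fixed display case: dark metal plinth 160 (x) x 150 (y) x 64 mm high with clear walls up to 144 mm, and a housing column behind it. Origin: centre of its underside; its own -x axis points out of the front, where the lever sticks out over the table; z is up.
- figure_pad (a point): centre of the top face of the flat steel pad at the free end of the figure case's lever. The pad is 46 mm along the lever, 56 mm wide and 8 mm thick, and lies about 117 mm ahead (case's -x) of the pivot. It starts about 76 mm above the table, tilted 0.22 rad (outer end up), and goes down to about 29 mm, tilted 0.18 rad the other way.
- figure_pivot (a point): pivot of the figure case's lever: inside the plinth, 60 mm ahead of the case's centre and 46 mm above the table. The pivot axis is the case's y; the pad's top centre swings about it at a radius of 120 mm.
- figure_lever (a joint): angle of the figure case's lever, rad: 0 up at rest (lid shut), 0.40 fully pressed against its stop (lid fully up). It springs back up when let go; it takes 5 to 9 N on the pad to start it down and 4 to 6 N to hold it at the bottom; 10 to 15 N sets it firmly on its stop.
- figure_lid (a joint): angle of the figure case's lid, rad: 0 shut, 1.1 fully up. Linked to the lever, always 2.75 times the lever's angle. It is hinged along the case's rear (+x) top rim and opens upward, away from the lever; nothing but the lever holds it up. When let go it falls shut with a slam. Following the pad up at 20 mm/s or slower, until it stops rising by itself, lets the lid down gently.
- figure_lid_front (a point): middle of the front edge of the figure case's lid, on its top face, 154 mm above the table when shut. The lid is a dark metal frame 162 x 152 x 9 mm with a clear pane; not to be touched.
- vase_case: the other case of the same make, with a round stone vase in it, to be left shut. Fixed display case: dark metal plinth 160 (x) x 150 (y) x 64 mm high with clear walls up to 144 mm, and a housing column behind it. Origin: centre of its underside; its own -x axis points out of the front, where the lever sticks out over the table; z is up.
- vase_pad (a point): centre of the top face of the flat steel pad at the free end of the vase case's lever. The pad is 46 mm along the lever, 56 mm wide and 8 mm thick, and lies about 117 mm ahead (case's -x) of the pivot. It starts about 76 mm above the table, tilted 0.22 rad (outer end up), and goes down to about 29 mm, tilted 0.18 rad the other way.
- vase_pivot (a point): pivot of the vase case's lever: inside the plinth, 60 mm ahead of the case's centre and 46 mm above the table. The pivot axis is the case's y; the pad's top centre swings about it at a radius of 120 mm.
- vase_lever (a joint): angle of the vase case's lever, rad: 0 up at rest (lid shut), 0.40 fully pressed against its stop (lid fully up). It springs back up when let go; it takes 5 to 9 N on the pad to start it down and 4 to 6 N to hold it at the bottom; 10 to 15 N sets it firmly on its stop.
- vase_lid (a joint): angle of the vase case's lid, rad: 0 shut, 1.1 fully up. Linked to the lever, always 2.75 times the lever's angle. It is hinged along the case's rear (+x) top rim and opens upward, away from the lever; nothing but the lever holds it up. When let go it falls shut with a slam. Following the pad up at 20 mm/s or slower, until it stops rising by itself, lets the lid down gently.
- vase_lid_front (a point): middle of the front edge of the vase case's lid, on its top face, 154 mm above the table when shut. The lid is a dark metal frame 162 x 152 x 9 mm with a clear pane; not to be touched.
- crystal: clear block 50 x 50 x 26 mm with a thin white disc on top, between the two levers; loose, to be left where it is
- loupe: black eye loupe, 42 mm across and 42 mm tall, between the two cases; loose, to be left where it is
- brush: brush 170 mm long lying on the left; loose, to be left where it is
- wax_jar: jar 60 mm across and 60 mm tall, on the left; loose, to be left where it is
- book: pale book 190 x 140 x 34 mm lying on the right; loose, to be left where it is
- fragment: dark stone fragment 70 x 60 x 80 mm on the book; loose, to be left where it is
- dish: white dish 84 mm across and 30 mm tall, front right; loose, to be left where it is
- figure: seated stone figure 46 x 44 x 84 mm inside its case (origin: centre of its underside); loose, to be left where it is
- vase: stone vase 54 mm across and 64 mm tall inside the other case (origin: centre of its underside); loose, to be left where it is

How it is judged:
By the outcome, as a careful person would: the job done as asked, in the order asked, and still so for the second after the job is handed in, with the robot touching nothing.
It also fails if it takes over 48 s, if anything falls off the work surface, if the arm or the gripper's body presses on something with over 40 N, if the wrist force passes 120 N, or if a joint passes its speed limit or range.

## Robot

A 6-joint arm with a two-finger parallel gripper is mounted at the origin on the work surface. World frame = base frame: x ahead of the robot, y to its left, z up, the work surface at z = 0. Lengths are in m, angles in degrees, forces in N, time in s.
With the tool pointing down it reaches from about 0.25 to 0.775 m from the base axis. Payload 4 kg.
Tool frame: the origin (TCP) lies on the centre line of the jaws, within the pads' length; the fingertips stand 11 mm ahead of it and the grasp point (between the pads) lies 8 mm behind it (arm.tip_reach is the distance from the TCP to the fingertips, in m); z points along the fingers, y is the line along which they close (so a half turn about z gives the same grasp; the last joint's range is limited). The gripper opens to 94 mm and grips with 3 to 60 N. Pads are 16 mm wide; open, the fingers measure 119 mm over their backs; the gripper's body (75 mm by 177 mm) begins 78 mm behind the grasp point.
Start: joints at [-75.178, 4.996, 78.535, -0, 96.463, -5.907], TCP at [0.195, -0.514, 0.217] pointing down, gripper open.
Joint ranges: [-177.83, 177.83], [-43.37, 116.18], [15.69, 146.23], [-61.86, 241.86], [9.47, 152.12], [-147.06, 147.06]. Speed limits (degrees/s): [159.86, 159.86, 180, 180, 180, 180].

## Interface

Orientations are given as [roll, pitch, yaw] about the fixed x, y, z axes, in that order (R = Rz(yaw) Ry(pitch) Rx(roll)).
In Python, from cell import arm gives the robot as it stands.
- The arm moves only by the tool apply_moves, never from a script. Its argument "rows" is a list of rows, each a list of 7 numbers: the turn, a rotation vector about the tool's x, y, z in rad, then the shift along the tool's x, y, z in mm, then the closure, from 0 (fully open) to 1 (shut). In form: [[rx, ry, rz, dx, dy, dz, gripper], ...]. A call has 1 to 8 rows; each row shifts and turns the commanded pose from where the row before left it, along the tool's axes as they then stand; what a row does not reach is not made up. A row lasts 1/10 s, in which the tool goes at most 50 mm and 8.59 degrees, less where a joint would pass 70% of its speed; a pose out of reach is approached as far as the arm can. A call with a gripper value outside its range is refused whole. The fingers move at their own pace and stop on an object; "grip_force" is the grip in N (left out, the last holds). Time passes only in rows, so rows that do not move let the fingers close. It gives the time, the measured TCP pose, the force, the opening and the grip force at its end, in the units of the state.
- arm.state(): the state, without advancing time (a new reading comes with each control period).
- arm.snapshot(name): name is "scene" or "top"; returns a dict with "frame" (420x560x3 uint8, blue, green, red), "depth" (420x560 float32, m along the optical axis (not along the pixel's ray), 0 where there is no reading), "fx", "fy", "cx", "cy" (pixels), "extrinsics" (4x4, takes a point from world to camera coordinates). Camera axes: x right, y up, looking along -z (the intrinsics and any distortion apply to the point x, -y, -z); pixel columns grow to the right and rows downward; lengths in m; the calibration is good to about 2 mm. A picture is of the moment at which its call begins.
- arm.finish_job(): hands the job in; it is judged then, once.
The state is a dict: "time": time; "q": joint angles; "qvel": joint speeds; "joint_torque": joint torques, N m; "tcp_pos": TCP position; "ee_rot": TCP orientation; "ft_force": force on the tool from outside, world axes, zero at the start; "moment": the same for the moment, N m; "width": opening from 0.0 (shut) to 1.0 (fully open); "grasp_force": force on a finger pad.
Only numpy, scipy, OpenCV 4.12 (cv2) and the standard library are available. Lean on these libraries where they do the work, as an engineer would, in place of code of your own. Each camera call takes 0.05 s, during which the arm holds its last target. There are 200 camera calls.

## Working session

There is one attempt and no reset: what is moved stays moved. The work goes in short steps, Python scripts to look and compute and a tool call to move; the robot and the scene stay as the last step left them, time stands still between calls to the robot, and variables do not carry over. Pictures are saved under pics/ and viewed, at most 10 in all, crops included, and the job is handed in when it is done.

Besides the shell and the picture viewer there is one more tool, called after "Emit:" by a JSON object that holds its "fn" and its "kwargs", one argument or row to a line. apply_moves: Moves the arm, as the interface text tells. Its arguments: {"type":"object","properties":{"rows":{"type":"array","items":{"type":"array","items":{"type":"number"}}},"grip_force":{"type":"number"}},"required":["rows"]}

```bash
mkdir -p pics && python3 - <<'E'
from cell import arm
import cv2,numpy as np
for n in("scene","top"):
    s=arm.snapshot(n); cv2.imwrite(f"pics/{n}1.png",s["frame"]); np.savez(f"{n}1.npz",**s)
    print(n,s["fx"],s["fy"],s["cx"],s["cy"],np.round(s["extrinsics"],3).tolist(),(s["depth"]>0).mean())
st=arm.state();print({k:np.round(v,3).tolist() for k,v in st.items()})
E
```

```text
scene 531.3920580858604 531.3920580858604 278.48239959751504 205.958533706785 [[0.077, 0.997, -0.013, -0.021], [-0.643, 0.06, 0.764, 0.265], [0.762, -0.05, 0.646, -2.004], [0.0, 0.0, 0.0, 1.0]] 0.9961479591836735
top 422.2744799153344 422.2744799153344 276.6955585947837 205.3904726108456 [[-0.006, -1.0, 0.002, -0.012], [0.989, -0.006, 0.146, -0.549], [-0.146, 0.002, 0.989, -1.353], [0.0, 0.0, 0.0, 1.0]] 0.9958205782312926
{'time': 0.1, 'q': [-75.178, 5.036, 78.613, -0.001, 96.461, -5.908], 'qvel': [0.038, -0.182, -0.215, -0.007, -0.077, -0.033], 'joint_torque': [0.002, -34.125, -30.33, 0.072, 0.031, -0.0], 'tcp_pos': [0.195, -0.514, 0.215], 'ee_rot': [-179.891, -0.01, 20.73], 'ft_force': [-0.289, -0.559, 0.535], 'moment': [0.037, 0.009, -0.016], 'grasp_force': 0.0, 'width': 0.997}
```

View pics/scene1.png

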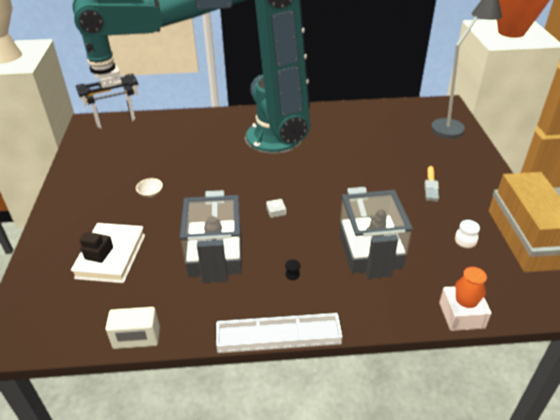

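View pics/top1.png

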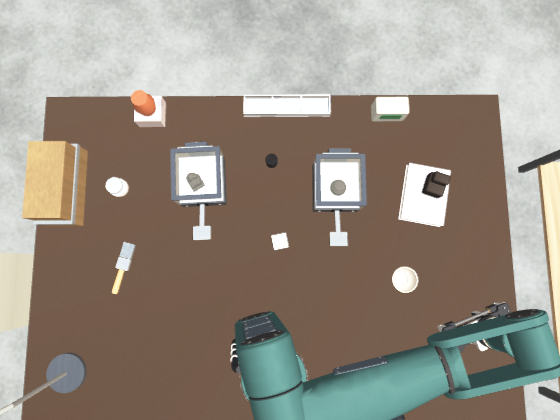

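The scene view shows cases at about (212,225) and (375,220). In the top view they're at (340,182) and (198,175), with pads at (339,239) and (202,233). I'll enlarge them to tell figure from vase, and measure the pads.

```bash
cat > h.py <<'E'
import numpy as np
def cloud(s):
    d=s["depth"];v,u=np.indices(d.shape)
    c=np.stack([(u-s["cx"])/s["fx"]*d,-(v-s["cy"])/s["fy"]*d,-d],-1)
    E=s["extrinsics"];return (c-E[:3,3])@E[:3,:3]
E
python3 - <<'E'
import cv2,numpy as np
from h import cloud
t=dict(np.load("top1.npz"));s=dict(np.load("scene1.npz"))
f=t["frame"];g=s["frame"]
R=lambda a:cv2.resize(a,(390,290),interpolation=cv2.INTER_CUBIC)
cv2.imwrite("pics/crop1.png",np.vstack([np.hstack([R(f[140:245,160:300-0][:,:140]),R(f[145:250,270:410])]),np.hstack([R(g[180:285,325:465]),R(g[180:285,145:285])])]))
P=cloud(t)
for n,(u0,u1,v0,v1) in {"left":(185,222,205,245),"right":(322,356,212,250)}.items():
    p=P[v0:v1,u0:u1];c=f[v0:v1,u0:u1].astype(int)
    m=((c.min(2)>110)).astype(np.uint8)
    k=cv2.connectedComponentsWithStats(m);
    for i in range(1,k[0]):
        if k[2][i,4]>20:
            q=p[k[1]==i];print(n,k[2][i],k[3][i]+[u0,v0],"med",np.round(np.median(q,0),4),"rng",np.round(q.min(0),3),np.round(q.max(0),3))
# lid frames: points near z=.154
for n,(u0,u1,v0,v1) in {"left":(150,245,130,225),"right":(300,385,135,230)}.items():
    p=P[v0:v1,u0:u1];m=(p[...,2]>.144)&(p[...,2]<.164)
    q=p[m][:,:2].astype(np.float32);r=cv2.minAreaRect(q*1000);print(n,m.sum(),r)
E
```

```text
left [  8   0  18  35 381] [201.58530184 226.75590551] med [0.4695 0.2285 0.0726] rng [ 0.346 -0.011 -0.007] [0.555 0.268 1.419]
right [  7   0  19  34 367] [338.09536785 233.39509537] med [ 0.4475 -0.2103  0.0732] rng [ 0.415 -0.251 -0.007] [ 0.531 -0.181  0.088]
left 2643 ((644.64794921875, 235.39645385742188), (182.17214965820312, 152.96849060058594), 3.0910539627075195)
right 2626 ((622.5159912109375, -210.3983917236328), (152.90626525878906, 181.27108764648438), 89.65734100341797)
```

View pics/crop1.png

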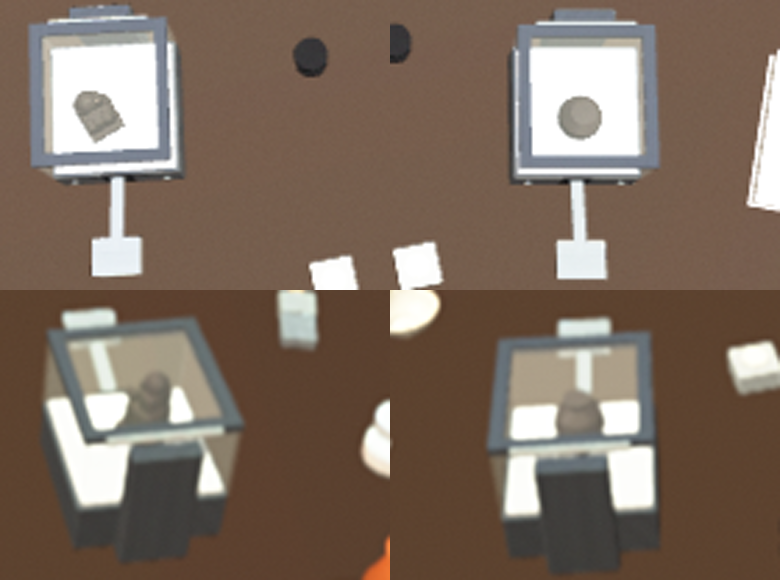

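The left case (world +y; crop left column) holds the figure: it has an angular body and head, while the other is round. Next, the pad's exact centre and the heights nearby.

```bash
python3 - <<'E'
import cv2,numpy as np
from h import cloud
from cell import arm
for n,b in {"top":(185,222,205,250),"scene":(330,380,180,205)}.items():
    t=dict(np.load(n+"1.npz"));P=cloud(t);u0,u1,v0,v1=b
    p=P[v0:v1,u0:u1];c=t["frame"][v0:v1,u0:u1].astype(int)
    # pad region: x<0.485
    m=(c.min(2)>100)&(p[...,2]>.055)&(p[...,2]<.1)&(p[...,0]<.485)
    q=p[m];
    if len(q)<10: print(n,len(q));continue
    A=np.c_[q[:,:2]-q[:,:2].mean(0),np.ones(len(q))];co=np.linalg.lstsq(A,q[:,2],rcond=None)[0]
    print(n,len(q),q.mean(0).round(4),q.min(0).round(3),q.max(0).round(3),"plane",co.round(3))
    v=np.array([np.cos(np.radians(3.1)),np.sin(np.radians(3.1))])
    r=cv2.minAreaRect((q[:,:2]*1000).astype(np.float32));print(r)
    # neck line points
    k=(c.min(2)>100)&(p[...,2]>.03)&(p[...,2]<.1)&(p[...,0]>.487)&(p[...,0]<.54)
    if k.sum()>10:print("neck",k.sum(),cv2.fitLine(p[k][:,:2].astype(np.float32),2,0,.01,.01).ravel())
print(arm.tip_reach)
E
```

```text
top 254 [0.4587 0.2253 0.0754] [0.437 0.197 0.065] [0.483 0.254 0.085] plane [-0.211 -0.012  0.075]
((459.7857360839844, 225.5531768798828), (46.16258239746094, 56.08113098144531), 0.9922311902046204)
neck 63 [0.99793094 0.06429446 0.5138708  0.22855899]
scene 100 [0.448  0.2259 0.078 ] [0.434 0.198 0.069] [0.461 0.255 0.085] plane [-0.052 -0.016  0.078]
((448.3258056640625, 226.6453857421875), (25.112140655517578, 55.95634841918945), 3.661444664001465)
0.011
```

Emit:
{"fn": "apply_moves", "kwargs": {
  "rows": [
    [0, 0, 0.077, 0, 0, -5, 1],
    [0, 0, 0.077, 0, 0, -5, 1],
    [0, 0, 0.077, 0, 0, -5, 1],
    [0, 0, 0.077, 0, 0, -5, 1],
    [0, 0, 0, 8, -19, 0, 1],
    [0, 0, 0, 15, -36, 0, 1],
    [0, 0, 0, 15, -36, 0, 1],
    [0, 0, 0, 15, -36, 0, 1]
  ]
}}

```text
time: 0.9
tcp_pos: [0.2409, -0.3832, 0.2357]
ee_rot: [-179.9, 0.0, 3.0]
ft_force: [1.1, -0.1, 0.6]
width: 0.355
grasp_force: 0.0
```

Emit:
{"fn": "apply_moves", "kwargs": {
  "rows": [
    [0, 0, 0, 15, -36, 0, 1],
    [0, 0, 0, 15, -36, 0, 1],
    [0, 0, 0, 15, -36, 0, 1],
    [0, 0, 0, 15, -36, 0, 1],
    [0, 0, 0, 15, -36, 0, 1],
    [0, 0, 0, 15, -36, 0, 1],
    [0, 0, 0, 15, -36, 0, 1],
    [0, 0, 0, 15, -36, 0, 1]
  ]
}}

```text
time: 1.7
tcp_pos: [0.3451, -0.0891, 0.2362]
ee_rot: [180.0, 0.0, 3.1]
ft_force: [0.2, -0.5, 1.3]
width: 0.005
grasp_force: 0.0
```

Emit:
{"fn": "apply_moves", "kwargs": {
  "rows": [
    [0, 0, 0, 15, -36, 0, 1],
    [0, 0, 0, 15, -36, 0, 1],
    [0, 0, 0, 15, -36, 0, 1],
    [0, 0, 0, 15, -36, 0, 1],
    [0, 0, 0, 15, -36, 10, 1],
    [0, 0, 0, 15, -36, 20, 1],
    [0, 0, 0, 15, -36, 30, 1],
    [0, 0, 0, 5, -15, 20, 1]
  ]
}}

```text
time: 2.5
tcp_pos: [0.44, 0.1844, 0.1538]
ee_rot: [-180.0, 0.2, 3.3]
ft_force: [-0.1, 0.1, -0.6]
width: 0.002
grasp_force: 0.0
```

Emit:
{"fn": "apply_moves", "kwargs": {
  "rows": [
    [0, 0, 0, 0, 0, 0, 1],
    [0, 0, 0, 0, 0, 0, 1],
    [0, 0, 0, 0, 0, 0, 1]
  ]
}}

```text
time: 2.8
tcp_pos: [0.4412, 0.1811, 0.1579]
ee_rot: [180.0, -0.1, 3.0]
ft_force: [-0.4, -0.6, -0.1]
width: 0.001
grasp_force: 0.0
```

Emit:
{"fn": "apply_moves", "kwargs": {
  "rows": [
    [0, 0, 0, 5, -11, 0, 1],
    [0, 0, 0, 5, -11, 0, 1],
    [0, 0, 0, 5, -11, 0, 1],
    [0, 0, 0, 5, -10, 10, 1],
    [0, 0, 0, 0, 0, 20, 1],
    [0, 0, 0, 0, 0, 15, 1],
    [0, 0, 0, 0, 0, 10, 1],
    [0, 0, 0, 0, 0, 0, 1]
  ]
}}

```text
time: 3.6
tcp_pos: [0.457, 0.2258, 0.099]
ee_rot: [179.9, 0.2, 3.1]
ft_force: [-0.2, 0.4, 0.9]
width: 0.005
grasp_force: 0.0
```

```bash
python3 - <<'E'
from cell import arm
import cv2,numpy as np
s=arm.snapshot("scene");t=arm.snapshot("top")
R=lambda a:cv2.resize(a,(390,400),interpolation=cv2.INTER_CUBIC)
cv2.imwrite("pics/pre.png",np.hstack([R(s["frame"][120:280,300:456]),R(t["frame"][140:300,140:296])]))
st=arm.state();print(st["tcp_pos"],st["ft_force"],st["time"])
E
```

```text
[0.45841711 0.22607235 0.10142765] [-0.56081852  0.4836731  -0.83137403] 3.7
```

View pics/pre.png

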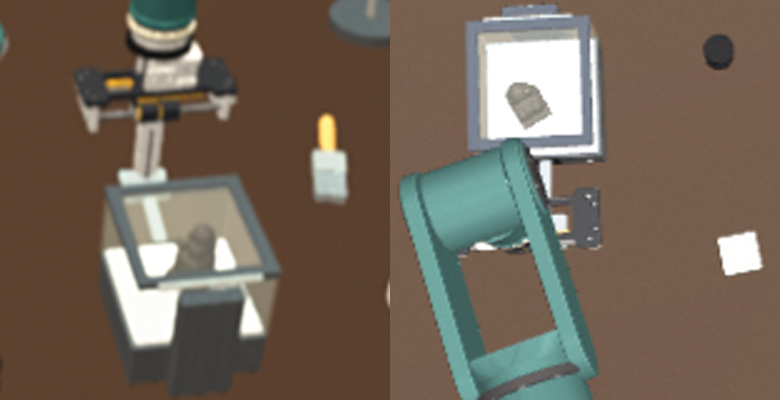

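Hand (left half, 148,150) stands over the pad at (140,178) with the lid shut. Now pressing.

Emit:
{"fn": "apply_moves", "kwargs": {
  "rows": [
    [0, 0, 0, 0, 0, 4, 1],
    [0, 0, 0, 0, 0, 4, 1],
    [0, 0, 0, 0, 0, 4, 1],
    [0, 0, 0, 0, 0, 4, 1],
    [0, 0, 0, 0, 0, 4, 1],
    [0, 0, 0, 0, 0, 4, 1]
  ]
}}

```text
time: 4.3
tcp_pos: [0.4575, 0.2259, 0.0785]
ee_rot: [-180.0, 0.1, 3.1]
ft_force: [-4.5, -1.1, 7.1]
width: 0.002
grasp_force: 3.3
```

Emit:
{"fn": "apply_moves", "kwargs": {
  "rows": [
    [0, 0, 0, 0, 0, 4, 1],
    [0, 0, 0, 0, 0, 4, 1],
    [0, 0, 0, 0, 0, 4, 1],
    [0, 0, 0, 0, 0, 4, 1],
    [0, 0, 0, 0, 0, 4, 1],
    [0, 0, 0, 0, 0, 4, 1]
  ]
}}

```text
time: 4.9
tcp_pos: [0.4567, 0.2259, 0.0539]
ee_rot: [-180.0, 0.2, 3.1]
ft_force: [-4.5, -0.3, 6.3]
width: 0.002
grasp_force: 3.3
```

Emit:
{"fn": "apply_moves", "kwargs": {
  "rows": [
    [0, 0, 0, 0, 0, 4, 1],
    [0, 0, 0, 0, 0, 4, 1],
    [0, 0, 0, 0, 0, 2, 1],
    [0, 0, 0, 0, 0, 1, 1],
    [0, 0, 0, 0, 0, 0, 1]
  ]
}}

```text
time: 5.4
tcp_pos: [0.4576, 0.2259, 0.0422]
ee_rot: [-180.0, 0.1, 3.1]
ft_force: [-3.9, 0.8, 2.5]
width: 0.006
grasp_force: 1.8
```

Emit:
{"fn": "apply_moves", "kwargs": {
  "rows": [
    [0, 0, 0, 0, 0, 1, 1],
    [0, 0, 0, 0, 0, 0, 1],
    [0, 0, 0, 0, 0, 0, 1]
  ]
}}

```text
time: 5.7
tcp_pos: [0.4581, 0.2258, 0.0413]
ee_rot: [180.0, 0.0, 3.1]
ft_force: [-3.1, -0.9, 2.9]
width: 0.004
grasp_force: 1.7
```

Emit:
{"fn": "apply_moves", "kwargs": {
  "rows": [
    [0, 0, 0, 0, 0, 1, 1],
    [0, 0, 0, 0, 0, 0, 1],
    [0, 0, 0, 0, 0, 0, 1]
  ]
}}

```text
time: 6.0
tcp_pos: [0.4582, 0.2259, 0.0408]
ee_rot: [-180.0, 0.0, 3.1]
ft_force: [-4.3, 0.8, 4.9]
width: 0.002
grasp_force: 3.0
```

Emit:
{"fn": "apply_moves", "kwargs": {
  "rows": [
    [0, 0, 0, 0, 0, 1, 1],
    [0, 0, 0, 0, 0, 0, 1],
    [0, 0, 0, 0, 0, 0, 1]
  ]
}}

```text
time: 6.3
tcp_pos: [0.4582, 0.2259, 0.0404]
ee_rot: [-180.0, -0.0, 3.1]
ft_force: [-5.1, -0.5, 6.0]
width: 0.005
grasp_force: 4.4
```

```bash
cat > look.py <<'E'
from cell import arm
import cv2,numpy as np,sys
from h import cloud
s=arm.snapshot("scene")
cv2.imwrite("pics/%s.png"%sys.argv[1],cv2.resize(s["frame"][90:290,290:470],(540,600),interpolation=cv2.INTER_CUBIC))
P=cloud(s);b=P[90:290,320:440].reshape(-1,3)
# lid points: above walls, over the case
m=(b[:,0]>.56)&(b[:,0]<.74)&(abs(b[:,1]-.235)<.08)&(b[:,2]>.16)&(b[:,2]<.32);q=b[m]
print(m.sum())
if m.sum()>20: 
    k=np.polyfit(q[:,0],q[:,2],1);print("lid angle",-np.arctan(k[0]),"top",q[:,2].max())
st=arm.state();print(st["time"],st["tcp_pos"],st["ft_force"])
E
python3 look.py open
```

```text
3403
lid angle 1.1032353989773147 top 0.29682151755662767
6.35 [0.45824732 0.22588287 0.04045603] [-5.22904186 -0.85859835  7.69901321]
```

View pics/open.png

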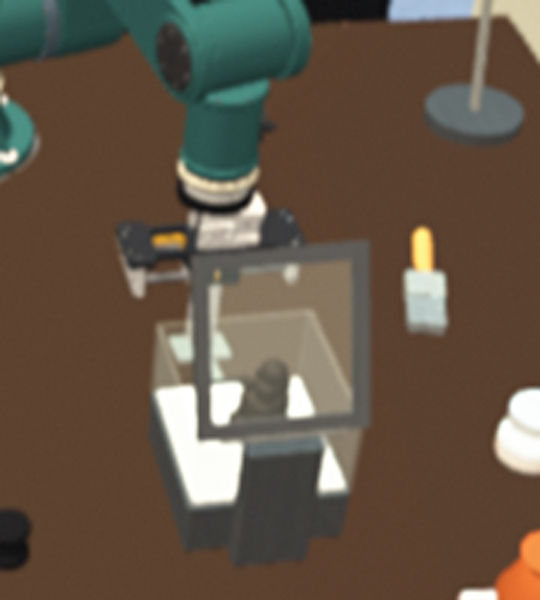

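The lid stands open, with its frame spanning (195,255) to (365,430) and a fitted angle of about 1.10. Pressing a little firmer, then holding for more than 3 s.

Emit:
{"fn": "apply_moves", "kwargs": {
  "rows": [
    [0, 0, 0, 0, 0, 1, 1],
    [0, 0, 0, 0, 0, 1, 1],
    [0, 0, 0, 0, 0, 1, 1],
    [0, 0, 0, 0, 0, 0, 1],
    [0, 0, 0, 0, 0, 0, 1],
    [0, 0, 0, 0, 0, 0, 1],
    [0, 0, 0, 0, 0, 0, 1],
    [0, 0, 0, 0, 0, 0, 1]
  ]
}}

```text
time: 7.15
tcp_pos: [0.4585, 0.2259, 0.0393]
ee_rot: [-180.0, -0.0, 3.1]
ft_force: [-8.9, -2.4, 15.9]
width: 0.007
grasp_force: 8.7
```

Emit:
{"fn": "apply_moves", "kwargs": {
  "rows": [
    [0, 0, 0, 0, 0, 0, 1],
    [0, 0, 0, 0, 0, 0, 1],
    [0, 0, 0, 0, 0, 0, 1],
    [0, 0, 0, 0, 0, 0, 1],
    [0, 0, 0, 0, 0, 0, 1],
    [0, 0, 0, 0, 0, 0, 1],
    [0, 0, 0, 0, 0, 0, 1],
    [0, 0, 0, 0, 0, 0, 1]
  ]
}}

```text
time: 7.95
tcp_pos: [0.4584, 0.2259, 0.0392]
ee_rot: [-180.0, -0.0, 3.1]
ft_force: [-9.1, -1.3, 16.2]
width: 0.005
grasp_force: 8.7
```

Emit:
{"fn": "apply_moves", "kwargs": {
  "rows": [
    [0, 0, 0, 0, 0, 0, 1],
    [0, 0, 0, 0, 0, 0, 1],
    [0, 0, 0, 0, 0, 0, 1],
    [0, 0, 0, 0, 0, 0, 1],
    [0, 0, 0, 0, 0, 0, 1],
    [0, 0, 0, 0, 0, 0, 1],
    [0, 0, 0, 0, 0, 0, 1],
    [0, 0, 0, 0, 0, 0, 1]
  ]
}}

```text
time: 8.75
tcp_pos: [0.4585, 0.2259, 0.0393]
ee_rot: [-180.0, -0.0, 3.1]
ft_force: [-7.7, -1.2, 16.2]
width: 0.007
grasp_force: 8.7
```

Emit:
{"fn": "apply_moves", "kwargs": {
  "rows": [
    [0, 0, 0, 0, 0, 0, 1],
    [0, 0, 0, 0, 0, 0, 1],
    [0, 0, 0, 0, 0, 0, 1],
    [0, 0, 0, 0, 0, 0, 1],
    [0, 0, 0, 0, 0, 0, 1],
    [0, 0, 0, 0, 0, 0, 1],
    [0, 0, 0, 0, 0, 0, 1],
    [0, 0, 0, 0, 0, 0, 1]
  ]
}}

```text
time: 9.55
tcp_pos: [0.4584, 0.2259, 0.0393]
ee_rot: [-180.0, -0.0, 3.1]
ft_force: [-9.5, -1.4, 16.1]
width: 0.009
grasp_force: 8.7
```

Emit:
{"fn": "apply_moves", "kwargs": {
  "rows": [
    [0, 0, 0, 0, 0, 0, 1],
    [0, 0, 0, 0, 0, 0, 1],
    [0, 0, 0, 0, 0, 0, 1],
    [0, 0, 0, 0, 0, 0, 1],
    [0, 0, 0, 0, 0, 0, 1],
    [0, 0, 0, 0, 0, 0, 1],
    [0, 0, 0, 0, 0, 0, 1],
    [0, 0, 0, 0, 0, 0, 1]
  ]
}}

```text
time: 10.35
tcp_pos: [0.4585, 0.2259, 0.0393]
ee_rot: [-180.0, -0.0, 3.1]
ft_force: [-9.9, -2.6, 15.4]
width: 0.007
grasp_force: 8.7
```

```bash
python3 look.py open2
```

```text
3384
lid angle 1.1268136205637156 top 0.2978313794791983
10.4 [0.45843263 0.22592382 0.03924773] [-8.77639645 -1.86755843 14.7934195 ]
```

Emit:
{"fn": "apply_moves", "kwargs": {
  "rows": [
    [0, 0, 0, 0, 0, -1, 1],
    [0, 0, 0, 0, 0, -1, 1],
    [0, 0, 0, 0, 0, -1, 1],
    [0, 0, 0, 0, 0, -1, 1],
    [0, 0, 0, 0, 0, -1, 1],
    [0, 0, 0, 0, 0, -1, 1],
    [0, 0, 0, 0, 0, -1, 1],
    [0, 0, 0, 0, 0, -1, 1]
  ]
}}

```text
time: 11.2
tcp_pos: [0.4583, 0.2258, 0.0444]
ee_rot: [180.0, 0.0, 3.1]
ft_force: [-3.5, 0.8, 2.8]
width: 0.004
grasp_force: 1.7
```

Emit:
{"fn": "apply_moves", "kwargs": {
  "rows": [
    [0, 0, 0, 0, 0, -1, 1],
    [0, 0, 0, 0, 0, -1, 1],
    [0, 0, 0, 0, 0, -1, 1],
    [0, 0, 0, 0, 0, -1, 1],
    [0, 0, 0, 0, 0, -1, 1],
    [0, 0, 0, 0, 0, -1, 1],
    [0, 0, 0, 0, 0, -1, 1],
    [0, 0, 0, 0, 0, -1, 1]
  ]
}}

```text
time: 12.0
tcp_pos: [0.4582, 0.2258, 0.0526]
ee_rot: [180.0, 0.0, 3.1]
ft_force: [-4.3, -0.1, 3.7]
width: 0.004
grasp_force: 2.2
```

Emit:
{"fn": "apply_moves", "kwargs": {
  "rows": [
    [0, 0, 0, 0, 0, -1, 1],
    [0, 0, 0, 0, 0, -1, 1],
    [0, 0, 0, 0, 0, -1, 1],
    [0, 0, 0, 0, 0, -1, 1],
    [0, 0, 0, 0, 0, -1, 1],
    [0, 0, 0, 0, 0, -1, 1],
    [0, 0, 0, 0, 0, -1, 1],
    [0, 0, 0, 0, 0, -1, 1]
  ]
}}

```text
time: 12.8
tcp_pos: [0.4583, 0.2258, 0.0606]
ee_rot: [180.0, -0.0, 3.1]
ft_force: [-3.7, -0.8, 5.4]
width: 0.003
grasp_force: 2.4
```

Emit:
{"fn": "apply_moves", "kwargs": {
  "rows": [
    [0, 0, 0, 0, 0, -1, 1],
    [0, 0, 0, 0, 0, -1, 1],
    [0, 0, 0, 0, 0, -1, 1],
    [0, 0, 0, 0, 0, -1, 1],
    [0, 0, 0, 0, 0, -1, 1],
    [0, 0, 0, 0, 0, -1, 1],
    [0, 0, 0, 0, 0, -1, 1],
    [0, 0, 0, 0, 0, -1, 1]
  ]
}}

```text
time: 13.6
tcp_pos: [0.4588, 0.2259, 0.0688]
ee_rot: [-180.0, -0.1, 3.1]
ft_force: [-1.9, 0.1, 5.6]
width: 0.003
grasp_force: 2.4
```

Emit:
{"fn": "apply_moves", "kwargs": {
  "rows": [
    [0, 0, 0, 0, 0, -1, 1],
    [0, 0, 0, 0, 0, -1, 1],
    [0, 0, 0, 0, 0, -1, 1],
    [0, 0, 0, 0, 0, -1, 1],
    [0, 0, 0, 0, 0, -1, 1],
    [0, 0, 0, 0, 0, -1, 1],
    [0, 0, 0, 0, 0, -1, 1],
    [0, 0, 0, 0, 0, -1, 1]
  ]
}}

```text
time: 14.4
tcp_pos: [0.4595, 0.2259, 0.0771]
ee_rot: [-180.0, -0.2, 3.1]
ft_force: [4.2, -1.4, 4.0]
width: 0.009
grasp_force: 2.4
```

Emit:
{"fn": "apply_moves", "kwargs": {
  "rows": [
    [0, 0, 0, 0, 0, -1, 1],
    [0, 0, 0, 0, 0, -1, 1],
    [0, 0, 0, 0, 0, -1, 1],
    [0, 0, 0, 0, 0, -1, 1],
    [0, 0, 0, 0, 0, -1, 1],
    [0, 0, 0, 0, 0, -1, 1],
    [0, 0, 0, 0, 0, -1, 1],
    [0, 0, 0, 0, 0, -1, 1]
  ]
}}

```text
time: 15.2
tcp_pos: [0.4583, 0.226, 0.0845]
ee_rot: [-180.0, -0.0, 3.1]
ft_force: [4.9, 0.6, 3.5]
width: 0.006
grasp_force: 2.4
```

Emit:
{"fn": "apply_moves", "kwargs": {
  "rows": [
    [0, 0, 0, 0, 0, -1, 1],
    [0, 0, 0, 0, 0, -1, 1],
    [0, 0, 0, 0, 0, -1, 1],
    [0, 0, 0, 0, 0, -1, 1],
    [0, 0, 0, 0, 0, -1, 1],
    [0, 0, 0, 0, 0, -1, 1],
    [0, 0, 0, 0, 0, -1, 1],
    [0, 0, 0, 0, 0, -1, 1]
  ]
}}

```text
time: 16.0
tcp_pos: [0.4563, 0.2253, 0.0909]
ee_rot: [179.9, 0.3, 3.1]
ft_force: [-0.4, -0.2, -0.2]
width: 0.006
grasp_force: 0.0
```

```bash
python3 look.py shut
```

```text
3
16.05 [0.45672869 0.22545755 0.09134325] [ 0.39692829 -0.3160542   0.05910562]
```

Force is gone and the lid is down. Withdrawing upward and back towards the robot.

Emit:
{"fn": "apply_moves", "kwargs": {
  "rows": [
    [0, 0, 0, 0, 0, -3, 1],
    [0, 0, 0, 0, 0, -6, 1],
    [0, 0, 0, 0, 0, -12, 1],
    [0, 0, 0, 0, 0, -20, 1],
    [0, 0, 0, 0, 0, -25, 1],
    [0, 0, 0, -10, 0, -20, 1],
    [0, 0, 0, -20, 0, -10, 1],
    [0, 0, 0, -20, 0, 0, 1]
  ]
}}

```text
time: 16.85
tcp_pos: [0.4092, 0.2236, 0.192]
ee_rot: [-179.9, -0.3, 3.1]
ft_force: [-0.7, 0.9, 1.3]
width: 0.002
grasp_force: 0.0
```

Emit:
{"fn": "apply_moves", "kwargs": {
  "rows": [
    [0, 0, 0, -25, 0, 0, 1],
    [0, 0, 0, -25, 0, 0, 1],
    [0, 0, 0, -15, 0, 0, 1],
    [0, 0, 0, -5, 0, 0, 1],
    [0, 0, 0, 0, 0, 0, 1],
    [0, 0, 0, 0, 0, 0, 1],
    [0, 0, 0, 0, 0, 0, 1],
    [0, 0, 0, 0, 0, 0, 1]
  ]
}}

```text
time: 17.65
tcp_pos: [0.3389, 0.2193, 0.1883]
ee_rot: [180.0, 0.0, 3.1]
ft_force: [0.3, -0.4, 0.3]
width: 0.007
grasp_force: 0.0
```

```bash
python3 look.py end && python3 - <<'E'
from cell import arm
import cv2
cv2.imwrite("pics/end_s.png",arm.snapshot("scene")["frame"])
E
```

```text
3
17.7 [0.33882027 0.21933633 0.18824943] [ 1.06811423 -0.76675645  0.16132919]
```

View pics/end_s.png

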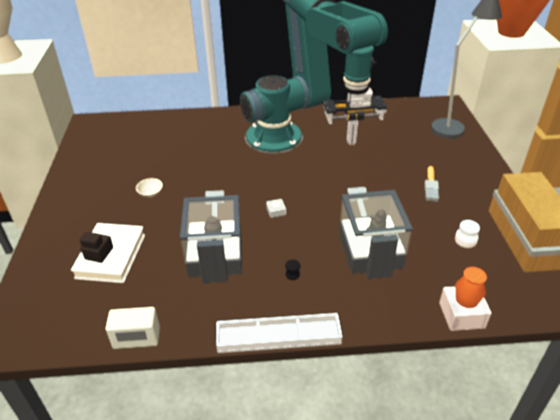

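Both lids are shut at (212,218) and (375,212), everything else is in place, and the hand is clear at (352,130).

```bash
python3 -c "
from cell import arm
print(arm.finish_job())"
```

```text
the job is handed in; nothing more can be done
None
```

I opened the figure case fully with its lever, held it open for over 3 s, eased it shut at about 10 mm/s and took the hand away; the vase case stayed shut, nothing else looked moved in the last picture, and the job is handed in (no verdict shown).

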